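# Set and clamp the leg of the recipe stand

### The job

Get the sprung leg of the recipe stand that lies flat on the worktop set to length: squeeze the trigger against its fixed grip until the leg springs out, and let the trigger go. Then take the leg by the long side of its foot bar, beyond the open cam lever, push the leg back in until the bar is in line with the point of the index tab, and while you hold it there slide your hand along the bar so that your fingers swing the cam lever fully closed; never close the lever with the leg off its mark. Finish still holding the bar at the mark with the lever closed (do not let go), and leave the index tab and the other things on the worktop where they are.

Things in the scene. Friction and masses are not known exactly. Their poses are not given: they have to be found in the camera images.
- stand: Recipe stand, fixed flat on the worktop: grey plate 305 x 112 mm (top 12 mm high), grey sleeve 34 mm wide (top 66 mm, black collar at its mouth 69 mm). Origin on the worktop under the sleeve's mouth, on the leg's axis. Its x ('along') points out along the leg, roughly to the robot's left; y ('across') towards the lever and the long half of the bar, roughly to the robot; z up.
- leg (a joint): How far the leg is out (m): 0 stowed (held by a catch until the trigger is squeezed), 0.10 fully out. Its spring always pushes outwards, 8 N at 0, 4 N at 0.10; only the hand holds it against that, also with the lever closed. The bar's centre line is 0.025 + this along from the stand's origin: in line with the tab when leg = 0.017 + index_tab. Do not go below 0.012.
- bar_mid (a point): Where the foot bar's centre line meets the leg, 50 mm high. The bar is straight, level, steel, across the leg's end: 12 mm thick along, 12 mm tall (44 to 56 mm high), from 32 mm across on the tab's side (-y) to 133 mm on the lever's side (+y). Loosely straddled by the fingers from above it lets the hand slide along it. Axes as the stand's.
- bar_end (a point): End of the long half of the foot bar, 133 mm across from bar_mid on the lever's side, 50 mm high. The last 30 mm of the bar lie beyond the open lever; take it there.
- index_tab (a joint): Small black index tab on the scale strip (m): its point is 0.042 + this value along from the stand's origin. Starts between 0 and 0.020, stiff (8 N). Leave it.
- tab_point (a point): Point of the index tab, which marks the length: 50 mm high, 40 mm across from the leg's axis on the side away from the lever (-y), just past the short end of the foot bar. Axes as the stand's.
- trigger (a joint): Trigger angle (rad): 0 let go, 0.30 fully squeezed, catch free above about 0.2. Steel blade 22 mm wide, hinged at its foot 50 mm high and 140 mm behind the sleeve's mouth; its top (115 mm high) swings along +x towards the fixed grip. Sprung: 2 N to start, 8 N fully in, at 100 mm height; comes back by itself.
- pinch (a point): Where to pinch trigger and grip: fixed, 118.5 mm behind the sleeve's mouth, on the leg's axis, 102 mm high, midway over the two when squeezed. Along x they measure there 35 mm squeezed, 51 mm let go (the trigger, on the -x side, stands 16 mm further out). The fixed grip is a black post 18 mm along x 30 mm across, 120 mm high; the sleeve's top below is 66 mm high.
- cam_lever (a joint): Cam lever angle (rad): 0 closed (at its stop, pointing along the leg), grows as the tip swings out to +y. Starts at 0.48 to 0.57, stays where left (friction 0.08 N m). Upright hinge 10 mm behind the mouth, 26 mm across. Black, 9 mm wide, 120 mm long, 62 to 74 mm high: it passes over the bar, and the flanks of fingers straddling the bar meet it as the hand slides towards the leg.
- lever_tip (a point): Centre of the rounded tip (13 mm) of the cam lever, 113.5 mm from its hinge, 68 mm high.
- jar: Bystander: the loose glass spice jar with a dark lid, in front of the stand, 44 mm wide, 105 mm high, origin under its centre. Leave alone.
- peeler: Bystander: the orange peeler, 170 mm long, 18 mm high, lying flat, origin under its centre. Leave alone.
- bowl: Bystander: the white bowl, 140 mm wide, 65 mm high, origin under its centre. Leave alone.

How it is judged:
On the way, in this order (a step that is already met when the one before it is completed fails the run):
1. the trigger is squeezed and the leg has sprung out (value of joint trigger above 0.2 rad and value of joint leg above 0.085 m), for 0.1 s.
2. the trigger is let go, the leg still out (value of joint trigger below 0.06 rad and value of joint leg above 0.085 m), for 0.1 s.
3. the hand holds the bar in line with the index tab while the lever is still open (x of bar_mid in the frame of tab_point between -0.005 and 0.005 m and contact force between the fingers and leg above 1.5 N and value of joint cam_lever above 0.4 rad), for 0.2 s.
At the end, for the whole second after the job is handed in: The bar is within 5 mm of being in line with the index tab and at rest, held there by the fingers (at least 1.5 N on the leg), the cam lever is closed (below 0.08 rad), the trigger is let go and the index tab is where it was (3 mm) (x of bar_mid in the frame of tab_point between -0.005 and 0.005 m and contact force between the fingers and leg above 1.5 N and value of joint cam_lever below 0.08 rad and value of joint trigger below 0.06 rad and velocity of joint leg between -0.02 and 0.02 m/s and distance of tab_point from where it was at the start of the episode below 0.003 m); the arm keeps its last pose, push and grip.
It fails at once if the lever closed (below 0.3 rad) while the leg is more than 8 mm off its mark (value of joint cam_lever below 0.3 rad and not (x of bar_mid in the frame of tab_point between -0.008 and 0.008 m)).
It fails at once if a bystander moved by more than 20 mm (distance of any of jar, peeler, bowl from where it was at the start of the episode above 0.02 m).
It also fails if it takes over 54 s, if anything falls off the work surface, if the arm or the gripper's body presses on something with over 40 N, if the wrist force passes 120 N, or if a joint passes its speed limit or range.

### The arm

A 6-joint arm with a two-finger parallel gripper is mounted at the origin on a cart in front of the work surface, level with it; the furniture and walls round the work are solid. World frame = base frame: x ahead of the robot, y to its left, z up, the work surface at z = 0. Lengths are in m, angles in rad, forces in N, time in s.
With the tool pointing down it reaches from about 0.25 to 0.775 m from the base axis. Payload 4 kg.
Tool frame: the origin (TCP) lies on the front face of the gripper's body, between the roots of the fingers; the fingertips stand 97 mm ahead of it and the grasp point (between the pads) lies 78 mm ahead of it; z points along the fingers, y is the line along which they close (so a half turn about z gives the same grasp; the last joint's range is limited). The gripper opens to 94 mm and grips with 3 to 60 N. Pads are 16 mm wide; open, the fingers measure 119 mm over their backs; the gripper's body (75 mm by 177 mm) begins 78 mm behind the grasp point.
Start: joints at [-1.254, 0.087, 1.371, -0, 1.684, -0.103], TCP at [0.224, -0.502, 0.303] pointing down, gripper open.
Joint ranges: [-3.1, 3.1], [-0.76, 2.03], [0.27, 2.55], [-1.08, 4.22], [0.17, 2.65], [-2.57, 2.57]. Speed limits (rad/s): [2.79, 2.79, 3.14, 3.14, 3.14, 3.14].

### API

Orientations are given as a rotation vector (axis times angle).
In Python, from bench import ctrl gives the robot as it stands. The module is installed in compiled form; this text tells all that it offers.
- The arm moves only by the tool jog_arm, never from a script. Its argument "moves" is a list of rows, each a list of 6 numbers: the shift along the world's x, y, z in cm, then the turn, a rotation vector about the world's x, y, z in degrees. In form: [[x, y, z, ax, ay, az], ...]. A call has exactly 5 rows; each row shifts and turns the commanded pose from where the row before left it; what a row does not reach is not made up. A row lasts 1/10 s, in which the tool goes at most 50 mm and 8.59 degrees, less where a joint would pass 70% of its speed; a pose out of reach is approached as far as the arm can. A call is refused whole if a number of a shift passes 5 or a number of a turn 8.59, either way. A call with a gripper value outside its range is refused whole. "fingers" is the finger opening in cm, from 0 to 9.4, set as the call begins (left out, the last holds). The fingers move at their own pace and stop on an object; the grip force is fixed at half the most. Time passes only in rows, so rows that do not move let the fingers close, or fill a call up. It gives the time, the measured TCP pose, the force, the opening and the grip force at its end, in the units of the state.
- ctrl.get_state(): the state, without advancing time (a new reading comes with each control period).
- ctrl.get_image(name): name is "scene" or "top"; returns the picture (400x640x3 uint8, blue, green, red); there is no depth.
- ctrl.camera_info(name): a dict with "intrinsics" (3x3 intrinsics, pixels), "dist" ([k1, k2, p1, p2, k3] as OpenCV has them; the pictures are not rectified), "R" (3x3) and "t" (3): a world point X has camera coordinates R X + t. Camera axes: x right, y down, z forward; pixel columns grow to the right and rows downward; lengths in m; the calibration is good to about 2 mm. A picture is of the moment at which its call begins. camera_info takes no time and is no camera call.
- ctrl.hand_in(): hands the job in; it is judged then, once.
The state is a dict: "t": time; "joints": joint angles; "dq": joint speeds; "joint_torque": joint torques, N m; "ee_pos": TCP position; "ee_rot": TCP orientation; "contact_force": force on the tool from outside, world axes, zero at the start; "ft_torque": the same for the moment, N m; "gripper_width": finger opening in m; "grip_force": force on a finger pad.
Only numpy, scipy, OpenCV 4.12 (cv2) and the standard library are available. Lean on these libraries where they do the work, as an engineer would, in place of code of your own. Each camera call takes 0.05 s, during which the arm holds its last target. There are 200 camera calls.

## Working session

There is one attempt and no reset: what is moved stays moved. The work goes in short steps, Python scripts to look and compute and a tool call to move; the robot and the scene stay as the last step left them, time stands still between calls to the robot, and variables do not carry over. Pictures are saved under pics/ and viewed, at most 10 in all, crops included, and the job is handed in when it is done.

Besides the shell and the picture viewer there is one more tool, called after "Emit:" as a command line: name --pt "numbers of a row" for each row, then --argument value for the rest. jog_arm: Moves the arm, as the interface text tells. Its arguments: {"type":"object","properties":{"moves":{"type":"array","items":{"type":"array","items":{"type":"number"}}},"fingers":{"type":"number"}},"required":["moves"]}

```bash
mkdir -p pics; ls
cat > h.py <<'E'
import numpy as np, cv2
from bench import ctrl
def snap(n,f):
    im=np.array(ctrl.get_image(n)); cv2.imwrite('pics/'+f,im); return im
def ray(n,uv):
    c=ctrl.camera_info(n); R=np.array(c['R']);t=np.array(c['t']).ravel()
    p=cv2.undistortPoints(np.array(uv,float).reshape(-1,1,2),np.array(c['intrinsics']),np.array(c['dist'])).reshape(-1,2)
    d=np.c_[p,np.ones(len(p))]@R; return -R.T@t,d/np.linalg.norm(d,axis=1)[:,None]
def plane(n,uv,z):
    o,d=ray(n,uv); return o+d*((z-o[2])/d[:,2])[:,None]
def tri(a,b):
    o1,d1=ray('scene',[a]);o2,d2=ray('top',[b]);d1=d1[0];d2=d2[0]
    s=np.linalg.lstsq(np.c_[d1,-d2],o2-o1,rcond=None)[0]
    p,q=o1+s[0]*d1,o2+s[1]*d2; return (p+q)/2,np.linalg.norm(p-q)
def proj(n,X):
    c=ctrl.camera_info(n); return cv2.projectPoints(np.array(X,float).reshape(-1,1,3),cv2.Rodrigues(np.array(c['R']))[0],np.array(c['t'],float),np.array(c['intrinsics']),np.array(c['dist']))[0].reshape(-1,2)
E
python3 - <<'E'
from h import *
for n in('scene','top'):
    snap(n,n+'0.png'); o,d=ray(n,[[320,200]]); print(n,o,d)
s=ctrl.get_state(); print(s['t'],s['ee_pos'],s['ee_rot'],s['gripper_width'])
E
```

```text
pics
scene [ 0.38874001 -0.51534868  0.53450338] [[ 0.19875759  0.82631723 -0.52696799]]
top [0.49055365 0.2189654  1.27652768] [[ 0.06510024 -0.01683588 -0.99773669]]
0.1 [ 0.22406106 -0.50197616  0.30163832] [-3.07078999e+00 -6.54140212e-01  3.87528795e-04] 0.09389218865211024
```

View pics/scene0.png

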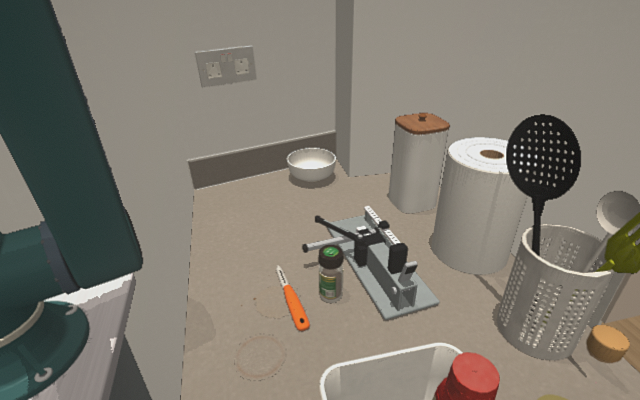

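View pics/top0.png

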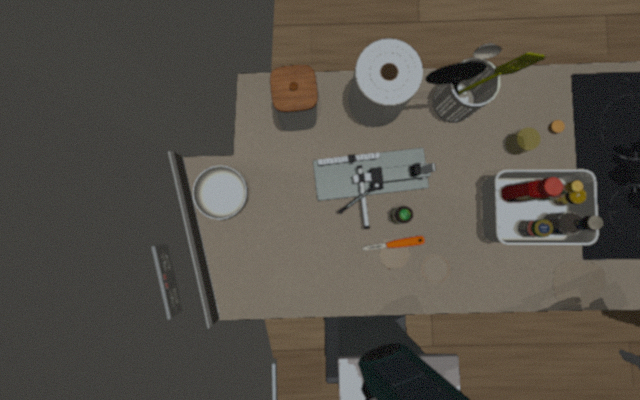

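The stand is at about (380,260) in scene and (372,178) in top. The bar's end is at (306,248) / (366,225) and the lever tip at (318,218) / (340,211). Next I'll enlarge crops.

Run:
```python
from h import *
a=cv2.imread('pics/scene0.png')[195:325,295:445]; b=cv2.imread('pics/top0.png')[140:230,305:440]
cv2.imwrite('pics/sc.png',cv2.resize(a,None,fx=4.6,fy=4.6,interpolation=cv2.INTER_CUBIC)[:598])
b=cv2.convertScaleAbs(b,alpha=1.6)
cv2.imwrite('pics/tc.png',cv2.resize(b,None,fx=5.9,fy=5.9,interpolation=cv2.INTER_CUBIC))
```

```text
(no output)
```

View pics/sc.png

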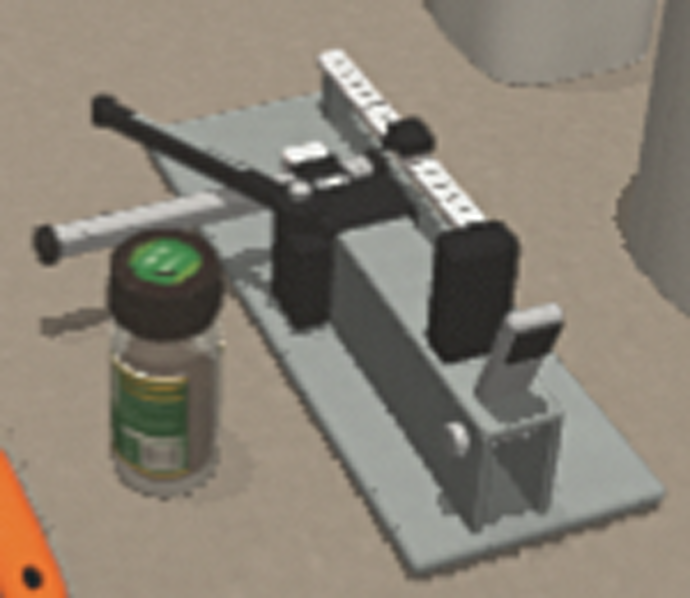

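View pics/tc.png

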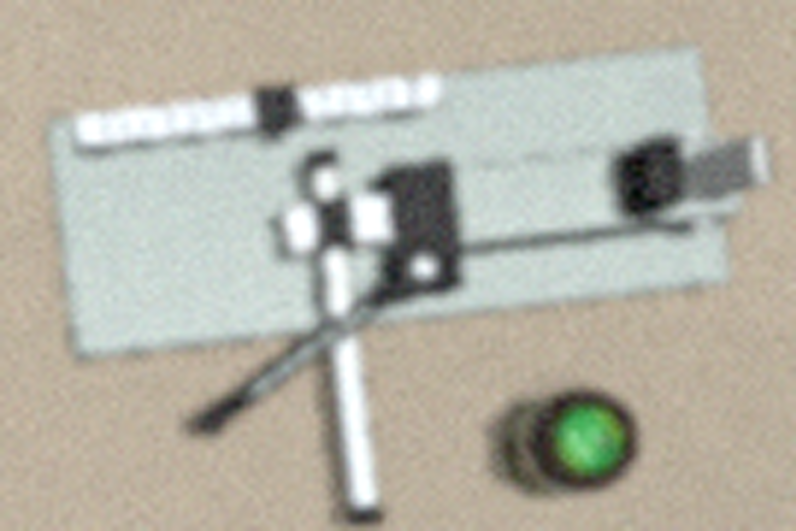

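The crops show the plate corners, bar end cap (46,244 / 360,515), lever tip (103,110 / 205,422), tab (408,133 / 277,110), grip and trigger top.

```bash
cat > m.py <<'E'
from h import *
S=lambda u,v:(u/4.6+295-.4,v/4.6+195-.4)
T=lambda u,v:(u/5.9+305-.4,v/5.9+140-.4)
if __name__=='__main__':
    c=plane('top',[T(50,118),T(698,45),T(730,280),T(78,355)],.012)
    print('plate top',c.round(4)); print([round(np.linalg.norm(c[i]-c[i-1]),4) for i in range(4)])
    cs=plane('scene',[S(662,495),S(415,570),S(322,95)],.012); print('plate scene',cs.round(4))
    for n,a,b in [('barend',S(46,244),T(360,515)),('levtip',S(103,110),T(205,422)),('tab',S(408,128),T(277,110)),
      ('triggertop',S(535,318),T(757,160)),('jarlid',S(165,262),T(590,438)),('lev pivot', S(300,188),T(425,266))]:
        p,e=tri(a,b); print(n,p.round(4),round(e,4))
    for i,j in((0,1),(3,2)):
        d=c[i]-c[j]; print('dir x',d/np.linalg.norm(d),np.degrees(np.arctan2(d[1],d[0])))
    # black grip top z=.12
    print('grip top', plane('top',[T(648,178)],.1195), plane('scene',[S(478,235)],.1195))
E
python3 m.py
```

```text
plate top [[ 0.6835  0.2134  0.012 ]
 [ 0.7094 -0.0863  0.012 ]
 [ 0.6003 -0.0964  0.012 ]
 [ 0.5738  0.2035  0.012 ]]
[np.float64(0.1101), np.float64(0.3008), np.float64(0.1096), np.float64(0.3011)]
plate scene [[ 0.7061 -0.093   0.012 ]
 [ 0.5987 -0.1029  0.012 ]
 [ 0.6734  0.2059  0.012 ]]
barend [0.4975 0.0806 0.0464] 0.0009
levtip [0.5402 0.1491 0.0647] 0.0015
tab [0.6794 0.1119 0.0532] 0.0025
triggertop [ 0.6433 -0.0857  0.111 ] 0.0019
jarlid [ 0.5269 -0.0115  0.1032] 0.0003
lev pivot [0.6046 0.052  0.0766] 0.0005
dir x [-0.08600561  0.99629465  0.        ] 94.93385391538062
dir x [-0.08786206  0.99613265  0.        ] 95.04062481876223
grip top [[ 0.63495924 -0.0370333   0.1195    ]] [[ 0.63915182 -0.04634677  0.1195    ]]
```

Emit:
jog_arm --pt "1.36 3.52 0.28 0 0 -1.9" --pt "1.36 3.52 0.28 0 0 -1.9" --pt "1.36 3.52 0.28 0 0 -1.9" --pt "1.36 3.52 0.28 0 0 -1.9" --pt "1.36 3.52 0.28 0 0 -1.9" --fingers 9.4

```text
t: 0.6
ee_pos: [0.2923, -0.3247, 0.3163]
ee_rot: [-3.116, -0.395, 0.0]
contact_force: [0.6, 0.7, -0.6]
gripper_width: 0.0939
grip_force: 0.0
```

Emit:
jog_arm --pt "1.36 3.52 0.28 0 0 -1.9" --pt "1.36 3.52 0.28 0 0 -1.9" --pt "1.36 3.52 0.28 0 0 -1.9" --pt "1.36 3.52 0.28 0 0 -1.9" --pt "1.36 3.52 0.28 0 0 -1.9"

```text
t: 1.1
ee_pos: [0.3602, -0.1487, 0.3304]
ee_rot: [-3.139, -0.136, 0.0]
contact_force: [0.5, -0.1, -0.0]
gripper_width: 0.094
grip_force: 0.0
```

Emit:
jog_arm --pt "2.82 0.99 -0.3 0 0 0" --pt "2.82 0.99 -0.3 0 0 0" --pt "2.82 0.99 -0.3 0 0 0" --pt "2.82 0.99 -0.3 0 0 0" --pt "2.82 0.99 -0.3 0 0 0"

```text
t: 1.6
ee_pos: [0.5021, -0.1, 0.3149]
ee_rot: [-3.138, -0.139, 0.002]
contact_force: [0.1, 0.2, 0.3]
gripper_width: 0.0941
grip_force: 0.0
```

Emit:
jog_arm --pt "2.82 0.99 -0.3 0 0 0" --pt "2.82 0.99 -0.3 0 0 0" --pt "2.82 0.99 -0.3 0 0 0" --pt "2.82 0.99 -0.3 0 0 0" --pt "0 0 0 0 0 0"

```text
t: 2.1
ee_pos: [0.6158, -0.0599, 0.3006]
ee_rot: [-3.137, -0.142, 0.006]
contact_force: [1.2, 0.5, -0.2]
gripper_width: 0.0941
grip_force: 0.0
```

Emit:
jog_arm --pt "1.35 0.45 0 0 0 0" --pt "1.35 0.45 0 0 0 0" --pt "0 0 -2 0 0 0" --pt "0 0 -3 0 0 0" --pt "0 0 0 0 0 0"

```text
t: 2.6
ee_pos: [0.6384, -0.0521, 0.2482]
ee_rot: [-3.137, -0.138, 0.017]
contact_force: [-1.1, 0.2, -0.6]
gripper_width: 0.0935
grip_force: 0.0
```

Run:
```python
from h import *
a=snap('scene','s1.png')[150:310,290:490]
cv2.imwrite('pics/s1c.png',cv2.resize(a,None,fx=3.7,fy=3.7,interpolation=cv2.INTER_CUBIC))
s=ctrl.get_state(); print(s['ee_pos'],s['ee_rot'])
```

```text
[ 0.63926515 -0.05226915  0.25090057] [-3.1374414  -0.13785762  0.0103289 ]
```

View pics/s1c.png

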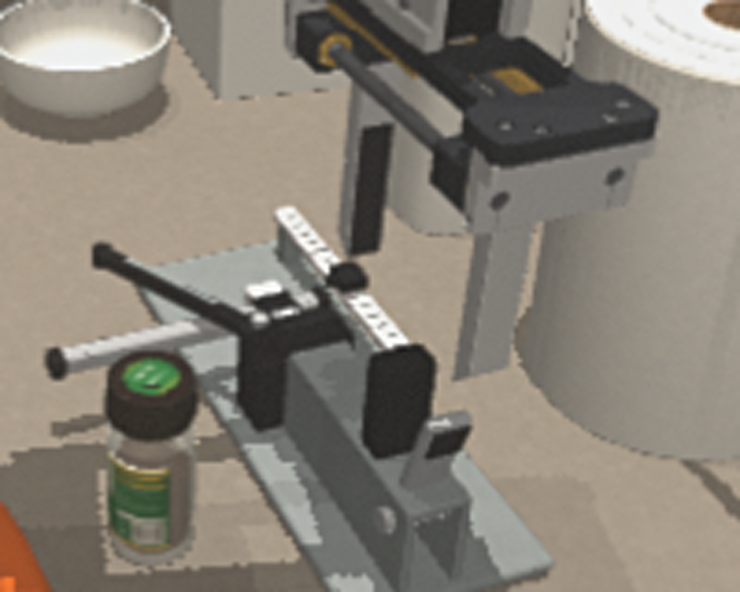

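The open fingers hang above the trigger and grip, in line with the stand, one at each end (right finger tip at (480,375), left at (365,250)). Next I'll lower and pinch.

Emit:
jog_arm --pt "0.3 0.15 -1.5 0 0 0" --pt "0 0 -1.5 0 0 0" --pt "0 0 -1.5 0 0 0" --pt "0 0 -1.5 0 0 0" --pt "0 0 -1.0 0 0 0"

```text
t: 3.15
ee_pos: [0.6433, -0.0505, 0.1813]
ee_rot: [-3.138, -0.138, 0.004]
contact_force: [0.1, -0.4, -1.3]
gripper_width: 0.094
grip_force: 0.0
```

Emit:
jog_arm --pt "0 0 0 0 0 0" --pt "0 0 0 0 0 0" --pt "0 0 0 0 0 0" --pt "0 0 0 0 0 0" --pt "0 0 0 0 0 0" --fingers 5.6

```text
t: 3.65
ee_pos: [0.6443, -0.0522, 0.1851]
ee_rot: [3.135, 0.137, 0.003]
contact_force: [-0.6, -5.6, 1.9]
gripper_width: 0.0583
grip_force: 2.7
```

Emit:
jog_arm --pt "0 0 0 0 0 0" --pt "0 0 0 0 0 0" --pt "0 0 0 0 0 0" --pt "0 0 0 0 0 0" --pt "0 0 0 0 0 0" --fingers 4.2

```text
t: 4.15
ee_pos: [0.6443, -0.0523, 0.1855]
ee_rot: [3.135, 0.137, 0.003]
contact_force: [-1.2, -5.3, 1.9]
gripper_width: 0.0418
grip_force: 2.7
```

Emit:
jog_arm --pt "0 0 0 0 0 0" --pt "0 0 0 0 0 0" --pt "0 0 0 0 0 0" --pt "0 0 0 0 0 0" --pt "0 0 0 0 0 0" --fingers 3.4

```text
t: 4.65
ee_pos: [0.6443, -0.0532, 0.1853]
ee_rot: [3.133, 0.136, 0.003]
contact_force: [-0.4, -7.9, 1.6]
gripper_width: 0.0345
grip_force: 18.2
```

Run:
```python
from h import *
a=snap('scene','s2.png')[170:330,270:490]
b=snap('top','t2.png')[130:250,300:450]
a=cv2.resize(a,(550,400),interpolation=cv2.INTER_CUBIC)
b=cv2.resize(cv2.convertScaleAbs(b,alpha=1.6),(500,400),interpolation=cv2.INTER_CUBIC)
cv2.imwrite('pics/c2.png',cv2.resize(np.hstack([a,b]),(800,305),interpolation=cv2.INTER_AREA))
s=ctrl.get_state(); print(s['ee_pos'],s['contact_force'],s['gripper_width'])
```

```text
[ 0.64431402 -0.05324182  0.18533637] [-0.5826896  -6.9070534   1.08987218] 0.03456785428472456
```

View pics/c2.png

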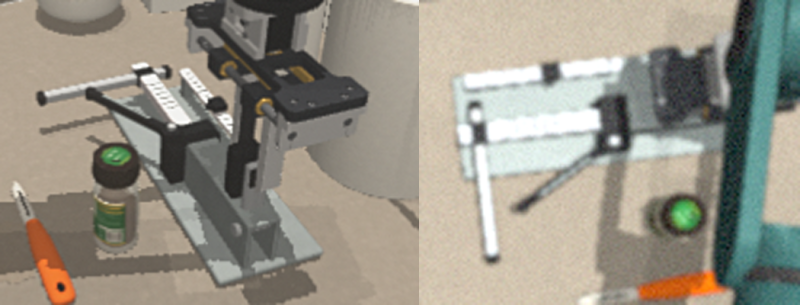

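The leg is out: the bar is at the left in both views, clear of the lever, which is still open. Next I'll open, rise, and measure bar against tab.

Emit:
jog_arm --pt "0 0 0 0 0 0" --pt "0 0 0 0 0 0" --pt "0 0 0 0 0 0" --pt "0 0 0 0 0 0" --pt "0 0 0 0 0 0" --fingers 9.4

```text
t: 5.25
ee_pos: [0.6442, -0.0507, 0.1846]
ee_rot: [3.138, 0.138, 0.002]
contact_force: [-0.5, -3.3, 2.3]
gripper_width: 0.0712
grip_force: 1.4
```

Emit:
jog_arm --pt "0 0 1.5 0 0 0" --pt "0 0 2.5 0 0 0" --pt "0 0 2.5 0 0 0" --pt "0 0 2.0 0 0 0" --pt "0 0 0 0 0 0"

```text
t: 5.75
ee_pos: [0.6454, -0.0495, 0.2738]
ee_rot: [-3.138, -0.141, -0.013]
contact_force: [0.5, 0.0, 0.6]
gripper_width: 0.0942
grip_force: 0.0
```

```bash
cat > bar.py <<'E'
from h import *
# tab blob, bar line in top pictures -> along coordinates in plane z=.05 (stand axes)
O=np.array([.6324,.0647]); A=np.radians(95.0); ex=np.array([np.cos(A),np.sin(A)]); ey=np.array([-ex[1],ex[0]])
def W(al,ac): return O+al*ex+ac*ey
def stand(P): d=P[:,:2]-O; return np.c_[d@ex,d@ey]
def rect(n,img,z,a0,a1,c0,c1,s=.0005):
    # orthorectified patch at height z: rows along, cols across
    al=np.arange(a0,a1,s);ac=np.arange(c0,c1,s)
    G=np.array([[*W(a,c),z] for a in al for c in ac])
    uv=proj(n,G).reshape(len(al),len(ac),2).astype(np.float32)
    return cv2.remap(img,uv[...,0],uv[...,1],cv2.INTER_LINEAR),al,ac
E
python3 - <<'E'
from bar import *
im=cv2.imread('pics/top0.png'); t2=cv2.imread('pics/t2.png')
for n,i,f in(('top',im,'top0'),('top',t2,'top2'),('scene',cv2.imread('pics/scene0.png'),'sc0'),('scene',cv2.imread('pics/s2.png'),'sc2')):
    g,al,ac=rect(n,i,.05,0,.15,-.07,.145)
    cv2.imwrite(f'pics/r_{f}.png',g)
    gy=cv2.cvtColor(g,cv2.COLOR_BGR2GRAY).astype(float)
    # bar profile across .095-.125
    m=(ac>.098)&(ac<.122); p=gy[:,m].mean(1); 
    w=np.clip(p-(np.median(p)+25),0,None); print(f,'bar along',(w*al).sum()/w.sum(), 'peak',al[p.argmax()])
    for c0 in(-.06,-.055,-.05,-.045,-.04):
        m=(ac>c0-.0025)&(ac<c0+.0025); q=gy[:100,m].mean(1); print(c0,[int(v) for v in q[::4]])
r=[cv2.convertScaleAbs(cv2.imread(f'pics/r_{f}.png'),alpha=1.3) for f in('top0','top2','sc0','sc2')]
cv2.imwrite('pics/rr.png',cv2.resize(np.vstack([np.hstack(r[:2]),np.hstack(r[2:])]),(800,560)))
E
```

```text
top0 bar along 0.025141118089478175 peak 0.025500000000000002
-0.06 [121, 119, 118, 118, 120, 124, 127, 127, 127, 127, 124, 122, 121, 120, 121, 117, 108, 93, 78, 66, 67, 68, 67, 65, 63]
-0.055 [147, 144, 148, 149, 150, 151, 149, 153, 156, 153, 145, 144, 147, 151, 149, 141, 123, 94, 61, 47, 39, 37, 46, 43, 46]
-0.05 [152, 153, 156, 159, 158, 152, 150, 152, 158, 160, 155, 153, 155, 158, 154, 139, 115, 86, 62, 49, 42, 42, 44, 44, 47]
-0.045 [135, 140, 142, 141, 139, 134, 130, 129, 130, 130, 129, 130, 133, 136, 132, 119, 97, 78, 64, 53, 43, 39, 40, 42, 44]
-0.04 [117, 118, 119, 120, 120, 121, 119, 115, 111, 111, 112, 114, 117, 120, 121, 119, 114, 109, 101, 93, 83, 72, 62, 56, 62]
top2 bar along 0.12508574455205812 peak 0.125
-0.06 [134, 132, 130, 131, 134, 137, 140, 142, 142, 141, 139, 134, 131, 131, 133, 131, 120, 102, 84, 75, 75, 77, 76, 72, 74]
-0.055 [161, 160, 163, 165, 166, 165, 165, 168, 170, 169, 163, 161, 162, 165, 167, 155, 134, 104, 71, 52, 46, 45, 47, 46, 49]
-0.05 [169, 167, 173, 176, 175, 165, 165, 169, 174, 176, 170, 168, 169, 175, 170, 152, 127, 95, 67, 53, 48, 50, 48, 48
[... 861 characters left out ...]
100, 90, 87, 78, 61, 52, 43, 46, 54, 78, 109, 151]
sc2 bar along 0.1296254197945476 peak 0.13
-0.06 [67, 86, 102, 108, 108, 105, 106, 112, 122, 134, 148, 158, 162, 158, 141, 115, 87, 68, 65, 63, 62, 58, 57, 54, 57]
-0.055 [109, 110, 116, 128, 147, 169, 182, 196, 203, 204, 185, 170, 146, 106, 65, 46, 39, 43, 50, 51, 52, 51, 51, 50, 48]
-0.05 [121, 171, 223, 241, 243, 223, 215, 235, 246, 249, 217, 178, 135, 91, 61, 43, 41, 43, 49, 52, 52, 52, 52, 50, 47]
-0.045 [203, 206, 238, 247, 246, 232, 221, 236, 248, 228, 180, 153, 131, 90, 57, 46, 41, 43, 44, 45, 47, 47, 46, 54, 88]
-0.04 [174, 177, 177, 189, 188, 194, 181, 170, 171, 173, 150, 142, 124, 109, 99, 96, 84, 65, 54, 44, 49, 58, 86, 123, 170]
```

View pics/rr.png

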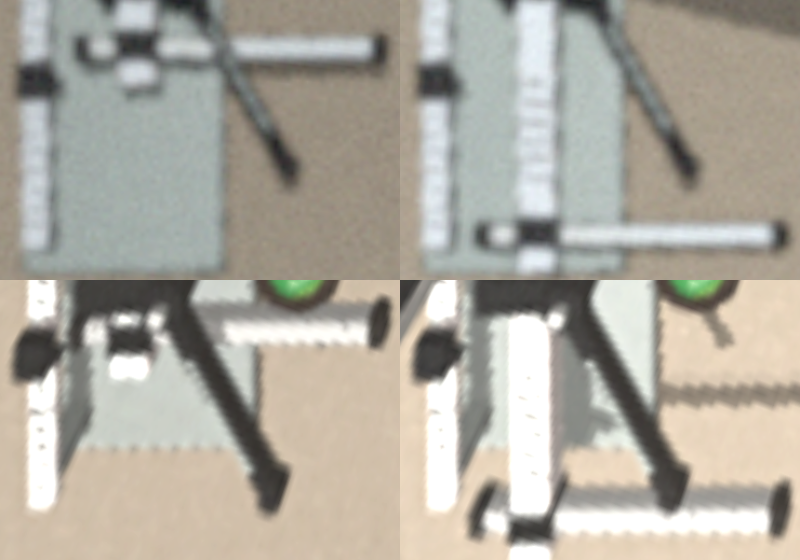

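Top view is consistent with the given leg travel (bar at 0.025 and 0.125 along). The tab sits around 0.044, and scene disagrees by some mm, so I'll refine it.

Run:
```python
from bar import *
for n,f in(('top','top0'),('top','t2'),('scene','scene0'),('scene','s2')):
    g,al,ac=rect(n,cv2.imread(f'pics/{f}.png'),.05,.01,.085,-.07,-.03)
    gy=cv2.cvtColor(g,cv2.COLOR_BGR2GRAY).astype(float)
    print(f)
    for c0 in(-.06,-.056,-.052,-.048,-.044,-.042,-.040,-.038):
        q=gy[:,(abs(ac-c0)<.0011)].mean(1); th=(np.percentile(q,85)+q.min())/2; d=np.where(q<th)[0]
        # run around minimum
        k=q.argmin();a=k
        while a>0 and q[a-1]<th:a-=1
        b=k
        while b<len(q)-1 and q[b+1]<th:b+=1
        print(c0,al[a].round(4),al[b].round(4),'mid',((al[a]+al[b])/2).round(4),int(q.min()),int(th))
```

```text
top0
-0.06 0.034 0.053 mid 0.0435 62 94
-0.056 0.0345 0.0525 mid 0.0435 35 92
-0.052 0.0335 0.0525 mid 0.043 40 98
-0.048 0.033 0.0525 mid 0.0428 39 96
-0.044 0.034 0.0525 mid 0.0433 38 81
-0.042 0.037 0.053 mid 0.045 46 82
-0.04 0.0405 0.0525 mid 0.0465 56 87
-0.038 0.0415 0.0525 mid 0.047 74 99
t2
-0.06 0.034 0.053 mid 0.0435 71 104
-0.056 0.0345 0.0525 mid 0.0435 44 104
-0.052 0.0335 0.0525 mid 0.043 47 110
-0.048 0.033 0.0525 mid 0.0428 46 107
-0.044 0.0345 0.0525 mid 0.0435 45 92
-0.042 0.037 0.053 mid 0.045 52 90
-0.04 0.04 0.053 mid 0.0465 64 97
-0.038 0.041 0.0535 mid 0.0473 85 110
scene0
-0.06 0.0305 0.054 mid 0.0423 48 98
-0.056 0.026 0.054 mid 0.04 38 102
-0.052 0.0235 0.054 mid 0.0388 40 131
-0.048 0.024 0.0535 mid 0.0388 39 132
-0.044 0.0215 0.0485 mid 0.035 38 136
-0.042 0.022 0.0465 mid 0.0343 41 129
-0.04 0.0255 0.0455 mid 0.0355 41 104
-0.038 0.0335 0.0425 mid 0.038 53 91
s2
-0.06 0.0305 0.054 mid 0.0423 50 108
-0.056 0.026 0.054 mid 0.04 38 112
-0.052 0.024 0.054 mid 0.039 41 139
-0.048 0.024 0.0535 mid 0.0388 41 140
-0.044 0.0225 0.048 mid 0.0353 40 143
-0.042 0.023 0.0465 mid 0.0348 41 137
-0.04 0.0255 0.045 mid 0.0353 42 114
-0.038 0.0335 0.0425 mid 0.038 58 101
```

Run:
```python
from bar import *
def runs(n,f,a0,a1,cs):
    g,al,ac=rect(n,cv2.imread(f'pics/{f}.png'),.05,a0,a1,-.07,.14)
    gy=cv2.cvtColor(g,cv2.COLOR_BGR2GRAY).astype(float); print(f)
    for c0 in cs:
        q=gy[:,(abs(ac-c0)<.0011)].mean(1); print(c0,' '.join(f'{int(v)}' for v in q[::4]))
for n,f in(('top','top0'),('top','t2'),('scene','s2')):
    if f!='top0': runs(n,f,.10,.15,(-.036,-.034,-.032,-.030,.128,.131,.134))
    if f!='s2': runs(n,f,.0,.05,(-.034,-.032,-.030,.131))
# lever tip angle & nib triangulation: tip of nib in each ortho
for n,f in(('top','t2'),('scene','s2')):
    g,al,ac=rect(n,cv2.imread(f'pics/{f}.png'),.05,.015,.07,-.06,-.02,.0002)
    cv2.imwrite(f'pics/n_{n}.png',cv2.resize(g,(400,550)))
cv2.imwrite('pics/nn.png',np.hstack([cv2.imread('pics/n_top.png'),cv2.imread('pics/n_scene.png')]))
```

```text
top0
-0.034 130 129 130 131 129 128 128 127 127 125 120 121 122 123 123 124 124 125 129 129 125 120 115 115 114
-0.032 129 129 131 130 129 129 129 127 124 118 110 108 107 108 109 111 114 121 127 128 129 128 127 127 125
-0.03 127 130 130 128 128 128 129 126 121 113 97 88 84 84 86 90 98 112 120 125 128 130 130 130 129
0.131 112 111 110 111 109 111 110 105 100 91 84 79 79 79 73 67 59 63 70 77 81 97 106 110 110
t2
-0.036 140 141 140 140 141 141 139 140 140 138 135 135 135 133 134 136 137 139 142 141 140 138 130 124 121
-0.034 142 143 142 142 144 143 144 143 141 140 138 136 134 132 133 134 136 140 142 142 140 138 130 123 120
-0.032 141 141 140 142 145 144 142 140 139 135 131 125 120 119 119 121 127 134 139 142 140 137 129 122 118
-0.03 140 140 141 142 141 142 142 140 138 128 116 103 93 92 93 99 114 127 136 141 141 137 128 121 116
0.128 121 121 123 125 125 123 122 121 119 115 121 132 143 145 137 121 104 101 107 117 125 123 123 124 126
0.131 122 123 123 123 124 123 122 122 115 100 90 88 95 97 91 83 77 86 99 113 124 126 126 126 126
0.134 123 122 121 122 123 122 122 122 111 92 73 60 52 51 52 
[... 462 characters left out ...]
.036 101 116 133 147 152 150 154 158 164 168 170 169 164 157 156 160 162 168 164 162 166 166 168 169 167
-0.034 124 144 156 162 165 163 163 167 169 169 165 154 139 125 126 130 133 134 133 142 161 165 168 168 167
-0.032 155 162 167 168 168 167 167 167 162 150 135 117 99 85 86 89 89 92 95 118 151 164 167 168 166
-0.03 165 167 167 168 168 166 160 147 131 113 93 76 66 59 60 62 60 68 79 108 142 163 165 167 166
0.128 166 167 168 168 166 150 128 117 110 106 103 113 130 142 151 152 143 135 136 148 155 164 165 166 166
0.131 167 169 170 169 152 124 100 78 68 61 59 57 64 67 68 64 65 67 86 120 145 158 165 166 166
0.134 167 170 168 154 125 86 62 51 47 47 48 51 54 56 57 54 57 69 89 126 156 163 168 168 167
```

View pics/nn.png

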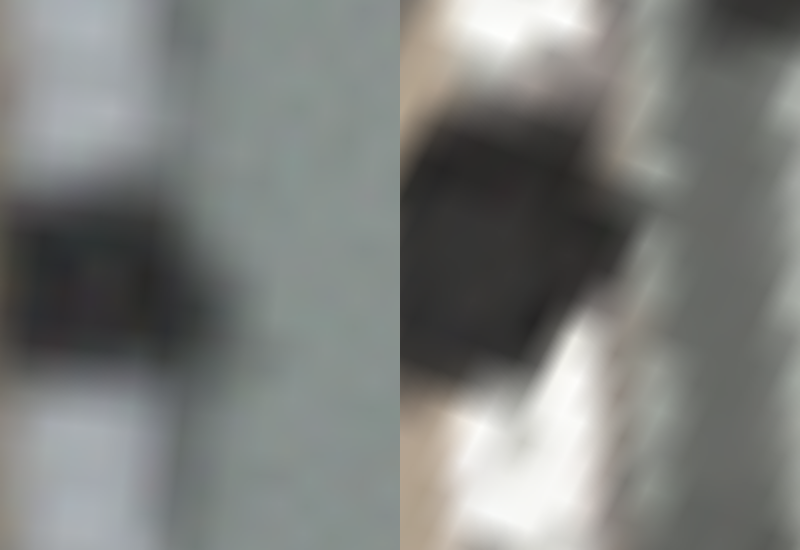

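The nib tip is about row 295 in the top patch (≈0.044 along) and about 0.040 in the oblique scene patch. With the tab's lower limit of 0.042, I take 0.043 as the target. Moving over the bar's end.

Emit:
jog_arm --pt "-2.02 3.26 0 0 0 0" --pt "-2.02 3.26 0 0 0 0" --pt "-2.02 3.26 0 0 0 0" --pt "-2.02 3.26 0 0 0 0" --pt "-2.02 3.26 0 0 0 0" --fingers 4.0

```text
t: 6.25
ee_pos: [0.5414, 0.1143, 0.2675]
ee_rot: [-3.137, -0.14, 0.003]
contact_force: [0.1, 0.5, -0.2]
gripper_width: 0.0572
grip_force: 0.0
```

Emit:
jog_arm --pt "-2.02 3.26 0 0 0 0" --pt "-2.02 3.26 0 0 0 0" --pt "0 0 -2 0 0 0" --pt "0 0 -3 0 0 0" --pt "0 0 0 0 0 0"

```text
t: 6.75
ee_pos: [0.4994, 0.1781, 0.2133]
ee_rot: [3.138, 0.141, -0.017]
contact_force: [-0.7, -0.4, -0.3]
gripper_width: 0.0399
grip_force: 0.0
```

```bash
cat > st.py <<'E'
from bar import *
from scipy.spatial.transform import Rotation as Ro
s=ctrl.get_state(); R=Ro.from_rotvec(s['ee_rot']).as_matrix(); p=np.array(s['ee_pos'])
g=p+.078*R[:,2]; t=p+.097*R[:,2]
print('grasp stand',stand(g[None]).round(4),'z',g[2].round(4),'y az',np.degrees(np.arctan2(R[1,1],R[0,1])).round(2),'z',R[:,2].round(3),'w',round(s['gripper_width'],4),'F stand',np.array([s['contact_force'][:2]@ex,s['contact_force'][:2]@ey,s['contact_force'][2]]).round(1),s['t'])
E
python3 st.py
```

```text
grasp stand [[0.1245 0.1234]] z 0.1353 y az -84.85 z [-0.011 -0.001 -1.   ] w 0.0399 F stand [-0.4  0.7 -0.3] 6.75
```

Emit:
jog_arm --pt "0.4 0.05 -1.5 0 0 0" --pt "0 0 -2.0 0 0 0" --pt "0 0 -2.0 0 0 0" --pt "0 0 -2.0 0 0 0" --pt "0 0 -1.0 0 0 0"

```text
t: 7.25
ee_pos: [0.5065, 0.1778, 0.1322]
ee_rot: [-3.139, -0.137, 0.003]
contact_force: [-0.1, 0.3, 0.1]
gripper_width: 0.0401
grip_force: 0.0
```

Emit:
jog_arm --pt "0 0 0 0 0 0" --pt "0 0 0 0 0 0" --pt "0 0 0 0 0 0" --pt "0 0 0 0 0 0" --pt "0 0 0 0 0 0" --fingers 2.0

```text
t: 7.75
ee_pos: [0.507, 0.1782, 0.1346]
ee_rot: [-3.138, -0.139, -0.002]
contact_force: [-0.5, 0.0, 0.4]
gripper_width: 0.0199
grip_force: 0.0
```

Run:
```python
from h import *
exec(open('st.py').read())
a=snap('scene','s3.png')[150:310,230:430]; b=snap('top','t3.png')[130:250,290:450]
a=cv2.resize(a,(500,400),interpolation=cv2.INTER_CUBIC); b=cv2.resize(cv2.convertScaleAbs(b,alpha=1.6),(533,400),interpolation=cv2.INTER_CUBIC)
cv2.imwrite('pics/c3.png',cv2.resize(np.hstack([a,b]),(800,310),interpolation=cv2.INTER_AREA))
```

```text
grasp stand [[0.124  0.1149]] z 0.0566 y az -84.94 z [ 0.002  0.    -1.   ] w 0.0199 F stand [0.1 0.5 0.4] 7.75
```

View pics/c3.png

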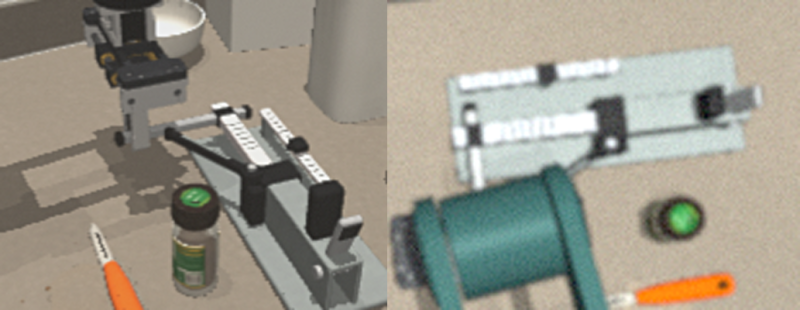

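Emit:
jog_arm --pt "0 0 -0.3 0 0 0" --pt "0 0 -0.3 0 0 0" --pt "0.06 -0.7 0 0 0 0" --pt "0.06 -0.7 0 0 0 0" --pt "0.06 -0.7 0 0 0 0"

```text
t: 8.35
ee_pos: [0.5078, 0.1579, 0.1268]
ee_rot: [-3.135, -0.139, 0.002]
contact_force: [-0.4, 5.1, -3.4]
gripper_width: 0.0201
grip_force: 3.0
```

Emit:
jog_arm --pt "0.06 -0.7 0 0 0 0" --pt "0.06 -0.7 0 0 0 0" --pt "0.06 -0.7 0 0 0 0" --pt "0.06 -0.7 0 0 0 0" --pt "0.06 -0.7 0 0 0 0"

```text
t: 8.85
ee_pos: [0.5109, 0.1233, 0.1269]
ee_rot: [-3.134, -0.138, 0.002]
contact_force: [0.0, 8.1, -3.6]
gripper_width: 0.0201
grip_force: 3.7
```

```bash
python3 st.py
```

```text
grasp stand [[0.0693 0.116 ]] z 0.0489 y az -84.95 z [-0.001  0.005 -1.   ] w 0.0201 F stand [ 8.  -0.7 -3.6] 8.85
```

Emit:
jog_arm --pt "0.05 -0.6 0 0 0 0" --pt "0.05 -0.6 0 0 0 0" --pt "0.05 -0.6 0 0 0 0" --pt "0.04 -0.5 0 0 0 0" --pt "0.02 -0.3 0 0 0 0"

```text
t: 9.35
ee_pos: [0.5131, 0.0975, 0.1268]
ee_rot: [-3.133, -0.138, 0.001]
contact_force: [0.7, 8.5, -3.9]
gripper_width: 0.02
grip_force: 3.9
```

```bash
cat > look.py <<'E'
import sys
exec(open('st.py').read())
for n in('top','scene'):
    im=snap(n,f'{n}_{sys.argv[1]}.png')
    g,al,ac=rect(n,im,.05,.01,.085,-.07,.0,.0002)
    cv2.imwrite(f'pics/L_{n}.png',cv2.resize(g,(370,390)))
    gy=cv2.cvtColor(g,cv2.COLOR_BGR2GRAY).astype(float)
    for c0 in(-.052,-.042,-.04,-.038,-.032,-.03,-.028,-.024,-.02):
        q=gy[:,(abs(ac-c0)<.0011)].mean(1); print(n,c0,' '.join(str(int(v)) for v in q[::10]))
cv2.imwrite('pics/LL.png',np.hstack([cv2.imread('pics/L_top.png'),cv2.imread('pics/L_scene.png')]))
E
python3 look.py a
```

```text
grasp stand [[0.0435 0.116 ]] z 0.0488 y az -84.96 z [-0.001  0.005 -1.   ] w 0.02 F stand [ 8.4 -1.5 -3.9] 9.35
top -0.052 159 154 161 167 167 160 156 158 165 163 151 127 94 63 49 42 41 47 46 49 62 85 119 146 162 163 161 163 166 164 158 156 159 163 160 157 157 164
top -0.042 121 118 113 107 107 111 117 121 124 123 117 109 99 89 80 68 57 49 47 57 64 76 89 103 105 106 106 107 110 115 120 126 126 123 117 109 105 104
top -0.04 123 121 119 115 115 116 117 120 124 124 122 119 116 111 103 89 77 67 60 68 76 85 95 107 108 108 112 114 115 118 121 122 123 121 116 111 109 109
top -0.038 129 127 126 123 124 126 125 128 129 129 129 128 127 124 119 109 97 85 76 80 86 96 109 117 118 119 123 122 123 125 125 126 127 126 123 120 120 122
top -0.032 136 135 134 133 131 132 132 131 130 134 132 133 133 133 134 131 124 111 105 103 104 105 112 120 127 132 132 132 133 135 134 132 131 131 131 132 133 133
top -0.03 134 134 133 133 134 134 134 132 130 133 134 134 134 133 133 127 113 97 87 83 84 85 94 105 117 129 133 134 133 135 134 133 131 130 130 133 134 134
top -0.028 133 133 133 133 134 134 133 134 134 133 1
[... 1049 characters left out ...]
32 117 118 119 110 108 110 113 116 112 108 115 123 113 104 109 108 102 93 78 70 71 74 77 79 82 90 98 105 101 97 96 95 96 97 97 96 95 92
scene -0.03 79 81 83 83 85 91 101 104 103 103 104 106 104 103 98 84 69 60 54 52 53 54 53 57 59 75 91 94 96 96 96 97 97 96 95 92 88 86
scene -0.028 58 58 62 63 71 83 98 103 102 102 101 102 98 88 75 60 50 47 50 55 59 60 60 65 62 77 91 95 96 96 96 96 94 91 87 86 90 99
scene -0.024 53 53 52 52 65 88 104 113 117 114 103 80 63 47 43 44 54 72 107 148 161 170 162 153 131 110 107 99 98 92 88 84 82 83 95 109 132 158
scene -0.02 54 53 53 58 75 112 153 167 173 153 142 112 82 73 74 90 109 134 163 192 208 210 203 187 167 153 150 148 147 135 132 145 154 152 155 162 168 171
```

Emit:
jog_arm --pt "0.02 -0.2 0 0 0 0" --pt "0.02 -0.2 0 0 0 0" --pt "0 0 0 0 0 0" --pt "0 0 0 0 0 0" --pt "0 0 0 0 0 0"

```text
t: 9.95
ee_pos: [0.5135, 0.0936, 0.1268]
ee_rot: [-3.134, -0.138, 0.001]
contact_force: [1.5, 7.4, -3.9]
gripper_width: 0.0202
grip_force: 3.4
```

```bash
python3 look.py b | grep -E "grasp|-0.0(4|3|52) "
```

```text
grasp stand [[0.0395 0.116 ]] z 0.0488 y az -84.95 z [-0.001  0.005 -1.   ] w 0.0202 F stand [ 7.3 -2.1 -3.9] 9.95
top -0.052 156 157 161 165 167 162 158 160 167 164 149 124 92 64 49 44 46 45 46 49 60 86 122 148 161 161 160 161 164 165 160 157 157 166 161 156 156 165
top -0.04 124 121 120 116 114 114 117 120 123 123 121 117 114 109 104 92 77 65 59 65 71 82 96 104 109 111 113 113 112 115 120 123 124 120 115 109 110 112
top -0.03 135 134 134 135 135 133 133 133 132 134 132 131 130 126 116 103 90 82 81 86 96 111 123 131 133 132 132 134 135 133 133 132 131 132 132 133 134 132
scene -0.052 228 226 237 242 242 206 170 131 89 60 44 44 48 51 53 54 55 54 52 49 53 81 131 199 241 233 228 233 239 204 161 183 225 234 232 219 223 232
scene -0.04 180 170 154 156 160 142 139 120 108 101 98 87 65 55 42 48 55 88 121 159 172 178 181 186 187 183 173 168 160 152 153 164 170 169 176 179 184 186
scene -0.03 80 82 84 82 83 91 103 104 104 104 105 107 99 84 69 61 56 56 56 53 52 55 57 71 84 94 101 98 97 96 96 97 97 97 95 92 87 86
```

View pics/LL.png

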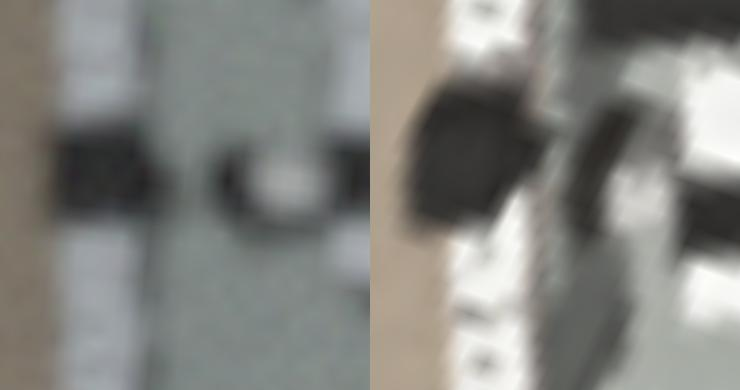

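The bar's short end lines up with the tab nib in the top patch (cap row ≈178, nib ≈175–180). The scene patch suggests the bar is 2–4 mm too far out, so I'll go 1 mm further in, then slide.

Emit:
jog_arm --pt "0.01 -0.1 0 0 0 0" --pt "0 0 0 0 0 0" --pt "0 0 0 0 0 0" --pt "0 0 0 0 0 0" --pt "0.4 0.03 0 0 0 0"

```text
t: 10.55
ee_pos: [0.5156, 0.0929, 0.1266]
ee_rot: [-3.134, -0.139, 0.01]
contact_force: [-4.8, 6.3, 1.5]
gripper_width: 0.0199
grip_force: 3.6
```

Emit:
jog_arm --pt "0.4 0.035 0 0 0 0" --pt "0.4 0.035 0 0 0 0" --pt "0.4 0.035 0 0 0 0" --pt "0.4 0.035 0 0 0 0" --pt "0.4 0.035 0 0 0 0"

```text
t: 11.05
ee_pos: [0.5352, 0.0946, 0.1262]
ee_rot: [-3.134, -0.139, 0.013]
contact_force: [-6.1, 7.0, -0.7]
gripper_width: 0.02
grip_force: 3.5
```

```bash
python3 st.py
```

```text
grasp stand [[0.0387 0.0948]] z 0.0482 y az -84.92 z [-0.008  0.004 -1.   ] w 0.02 F stand [ 7.5  5.4 -0.7] 11.05
```

Emit:
jog_arm --pt "0.4 0.035 0 0 0 0" --pt "0.4 0.035 0 0 0 0" --pt "0.4 0.035 0 0 0 0" --pt "0.4 0.035 0 0 0 0" --pt "0.4 0.035 0 0 0 0"

```text
t: 11.55
ee_pos: [0.5547, 0.0965, 0.126]
ee_rot: [-3.134, -0.14, 0.016]
contact_force: [-7.8, 6.4, -0.0]
gripper_width: 0.0204
grip_force: 4.1
```

```bash
python3 st.py
```

```text
grasp stand [[0.0389 0.0754]] z 0.048 y az -84.9 z [-0.01   0.004 -1.   ] w 0.0204 F stand [ 7.1  7.2 -0. ] 11.55
```

Emit:
jog_arm --pt "0.4 0.035 0 0 0 0" --pt "0.4 0.035 0 0 0 0" --pt "0.4 0.035 0 0 0 0" --pt "0.4 0.035 0 0 0 0" --pt "0.4 0.035 0 0 0 0"

```text
t: 12.05
ee_pos: [0.5746, 0.0985, 0.1259]
ee_rot: [-3.133, -0.14, 0.016]
contact_force: [-7.6, 6.7, 0.2]
gripper_width: 0.02
grip_force: 4.2
```

```bash
python3 st.py
```

```text
grasp stand [[0.0391 0.0554]] z 0.0479 y az -84.89 z [-0.01   0.005 -1.   ] w 0.02 F stand [7.4 7.  0.2] 12.05
```

Emit:
jog_arm --pt "0.3 0.02 0 0 0 0" --pt "0.3 0.02 0 0 0 0" --pt "0.3 0.02 0 0 0 0" --pt "0.3 0.02 0 0 0 0" --pt "0.3 0.02 0 0 0 0"

```text
t: 12.55
ee_pos: [0.5862, 0.0996, 0.1258]
ee_rot: [-3.133, -0.14, 0.032]
contact_force: [-23.4, 6.1, 10.3]
gripper_width: 0.02
grip_force: 14.4
```

Emit:
jog_arm --pt "0.2 0.01 0 0 0 0" --pt "0.1 0.01 0 0 0 0" --pt "0.1 0.01 0 0 0 0" --pt "0 0 0 0 0 0" --pt "0 0 0 0 0 0"

```text
t: 13.05
ee_pos: [0.5869, 0.0996, 0.1257]
ee_rot: [-3.134, -0.14, 0.046]
contact_force: [-28.8, 5.9, 14.4]
gripper_width: 0.0202
grip_force: 18.2
```

```bash
python3 look.py c | grep -E "grasp|-0.0(4|3|52) "
python3 - <<'E'
from bar import *
# lever mid-line seen in both views at z=.074: dark pixels vs across, at several along
for n in('top','scene'):
    g,al,ac=rect(n,cv2.imread(f'pics/{n}_c.png'),.074,.06,.12,-.01,.12)
    gy=cv2.cvtColor(g,cv2.COLOR_BGR2GRAY)
    for a in(.07,.08,.09,.10): print(n,a,' '.join(str(int(v)) for v in gy[abs(al-a)<.0015].mean(0)[::6]))
E
```

```text
grasp stand [[0.0392 0.0446]] z 0.0478 y az -84.9 z [-0.029  0.003 -1.   ] w 0.0202 F stand [ 8.4 28.2 14.4] 13.05
top -0.052 83 84 84 83 80 80 79 80 82 82 81 75 61 52 43 41 46 49 52 54 53 53 52 53 54 56 52 54 65 92 118 140 157 168 166 162 161 168
top -0.04 62 62 66 62 60 61 65 64 61 60 64 66 61 55 49 49 54 61 67 65 64 64 66 65 64 63 58 47 43 43 45 66 87 104 112 113 112 112
top -0.03 68 68 68 69 69 70 68 67 70 72 69 69 70 62 54 50 53 64 69 70 68 70 71 70 70 70 65 58 52 42 37 47 69 97 116 128 134 136
scene -0.052 227 225 238 241 242 205 169 129 87 58 41 40 43 50 53 51 51 51 49 46 50 80 133 200 241 228 210 180 157 137 127 123 116 112 119 124 126 128
scene -0.04 170 160 143 148 152 134 132 116 105 98 95 85 64 53 39 44 51 84 117 150 155 136 128 126 125 124 123 116 108 98 96 106 115 123 127 128 127 126
scene -0.03 76 79 80 79 82 89 101 103 103 103 104 105 95 80 68 59 53 50 48 51 62 95 121 125 127 127 127 126 127 126 126 126 126 125 125 126 126 127
top 0.07 43 43 44 45 51 47 48 48 46 42 48 43 37 38 39 38 37 33 37 30 30 28 21 29 26 26 30 31 30 27 33 39 35 37 37 34 40 34 38 35 31 37 37 37
to
[... 451 characters left out ...]
8 116 122 120 119 118
scene 0.07 43 47 47 46 46 48 47 47 45 46 52 78 105 95 76 53 43 59 100 125 157 164 164 163 162 160 160 160 161 161 159 161 161 162 160 161 163 161 161 161 159 159 160 162
scene 0.08 62 69 66 64 61 61 63 62 56 50 46 77 106 96 61 47 76 101 134 161 161 160 160 160 161 160 159 159 159 159 161 162 161 159 161 160 161 161 162 161 161 162 161 161
scene 0.09 69 72 68 68 75 95 82 69 69 60 45 66 108 94 85 94 63 59 126 164 163 160 161 163 161 160 160 160 160 159 160 160 158 157 160 162 160 158 159 160 160 162 161 158
scene 0.1 65 65 65 64 63 65 65 67 66 54 55 78 80 79 96 78 49 57 132 163 162 161 160 160 161 160 161 160 160 159 160 160 160 159 158 160 161 160 160 159 158 160 160 159
```

Run:
```python
from bar import *
im=cv2.imread('pics/scene_c.png')
g,al,ac=rect('scene',im,.068,.06,.126,.0,.07,.002)
gy=cv2.cvtColor(g,cv2.COLOR_BGR2GRAY)
print('ac mm   '+' '.join(f'{int(round(c*1000)):3d}' for c in ac))
for a,r in zip(al,gy): print(f'{a:.3f}  ',' '.join(f'{v:3d}' for v in r))
print(ctrl.get_state()['t'])
# finger tips & expected lever in pixels
print(proj('scene',[[*W(-.01,.0288),.068],[*W(.1035,.0288),.068],[*W(.1032,.038),.068]]).round(1))
```

```text
ac mm     0   2   4   6   8  10  12  14  16  18  20  22  24  26  28  30  32  34  36  38  40  42  44  46  48  50  52  54  56  58  60  62  64  66  68
0.060   127 126 126 125 126 127 128 128 128 126 123 125 130 129 129 123 115 109 105  76  50  43  46  72 104 112 123 139 135 125 115 115 122 130 126
0.062   127 127 127 127 127 128 128 127 128 127 128 130 130 126 123 118 112 108  93  65  44  43  51  90 106 119 140 162 162 150 144 133 143 156 151
0.064   128 128 128 128 128 128 128 128 129 129 128 131 128 122 117 114 110 107  82  55  43  48  67 102 109 128 153 162 163 166 171 159 159 157 162
0.066   127 128 128 129 129 128 130 129 129 129 129 131 125 117 113 110 108  97  70  46  44  55  84 105 115 135 159 160 153 161 166 165 159 150 158
0.068   120 118 122 128 128 126 122 120 126 128 131 130 122 112 108 108 106  87  61  46  48  64 100 107 121 143 159 160 155 159 164 163 156 153 158
0.070   106 103 104 107 111 112 109 104 108 116 127 130 118 111 108 107 102  76  51  44  53  79 104 112 131 155 162 161 159 161 163 162 158 156 159
0.072    79  83  84  80  81  83  82  85  90 106 124 132 117 109 
[... 3283 characters left out ...]
 151 160 162 161 160 159 159 158 158 158 158 158 159 159
0.118    66  65  65  66  66  65  60  74  89  97 101 106  96  76  60  48  44  43  42  66 113 152 162 162 161 160 160 159 159 157 157 158 158 159 159
0.120    65  65  65  66  65  61  59  70  83  90  88  82  73  58  50  46  45  42  43  73 126 155 163 162 161 160 160 160 159 158 158 158 159 160 160
0.122    65  64  62  61  61  56  54  61  70  77  71  62  54  49  48  47  44  42  52  85 144 161 163 162 162 161 160 160 160 159 158 158 160 160 161
0.124    64  61  57  55  54  52  51  55  59  60  58  53  50  49  48  46  44  44  66 109 150 164 163 162 160 160 160 161 161 160 159 159 160 161 162
13.15
[[359.5 238.9]
 [338.6 209.6]
 [334.8 210.5]]
```

Run:
```python
from bar import *
for f in('scene0','scene_c'):
    g,al,ac=rect('scene',cv2.imread(f'pics/{f}.png'),.074,-.02,.05,.006,.066,.002)
    gy=cv2.cvtColor(g,cv2.COLOR_BGR2GRAY)
    print(f,'ac '+' '.join(f'{int(round(c*1000)):3d}' for c in ac))
    for a,r in list(zip(al,gy))[::2]: print(f'{a:.3f}  ',' '.join(f'{v:3d}' for v in r))
```

```text
scene0 ac   6   8  10  12  14  16  18  20  22  24  26  28  30  32  34  36  38  40  42  44  46  48  50  52  54  56  58  60  62  64
-0.020    49  50  50  50  51  52  49  47  48  49  48  49  48  50  50  48  47  44  41  63 112 156 164 162 163 163 162 161 165 164
-0.016    49  48  46  44  45  48  47  46  47  48  55  64  70  67  57  50  49  46  43  61 101 125 130 125 128 125 126 122 124 121
-0.012    69  72  66  75  76  81  70  57  53  84 113 115 108  92  67  51  50  47  42  46  59  85 103 104 101 100 101 102 103 103
-0.008   130 165 226 233 190 157 144 103 103 156 192 196 172 112  62  47  48  46  41  42  44  58  84 101 107 107 104 106 116 125
-0.004    94 120 121 105 101 107  93  71  84 131 162 169 131  73  54  49  46  46  45  43  42  45  57  83 106 117 119 120 145 175
-0.000    51  49  46  45  49  52  49  47  52  76 114 146 137 142 108  69  50  47  46  44  42  42  43  56  85 105 113 118 134 174
0.004    45  44  44  46  46  46  45  43  42  52 103 142 171 180 156 104  67  51  49  47  44  43  43  44  54  76 106 123 130 146
0.008    47  63  70  73  63  55  59  66  72  63  86 119 147 160 161 
[... 3080 characters left out ...]
 122 125 126 127 127 118 110  95  74  53  43  53  91 106 103
0.032   127 126 126 127 127 127 126 127 127 127 128 128 125 120 124 128 126 127 123 116 109  98  77  53  42  47  81  99 104 103
0.036   127 126 127 126 126 126 127 127 128 128 126 122 110 119 127 128 127 125 122 116 105  78  53  43  46  73  96 105 107 109
0.040   126 124 125 126 127 126 127 128 122 108  96  81  78 104 124 128 126 121 113 108  82  55  44  46  73 101 106 107 110 112
0.044   125 126 126 126 126 126 126 123 107  79  67  69  86 110 125 126 117 110 107  87  61  46  46  68 109 111 107 111 113 113
0.048   126 126 126 126 126 126 128 125 114 100  96 105 120 126 128 119 111 108  91  66  47  43  56 106 111 107 110 113 113 111
```

```bash
python3 st.py; python3 -c "
from bench import ctrl
print(ctrl.hand_in())"
```

```text
grasp stand [[0.0392 0.0446]] z 0.0478 y az -84.9 z [-0.029  0.003 -1.   ] w 0.0199 F stand [ 8.3 28.6 13.3] 13.15
the job is handed in; nothing more can be done
None
```

I handed the job in at 13.2 s with the fingers still on the bar, about 1–2 mm from the tab point by my estimate, and the trigger let go; the cam lever should be closed, but the hand hid its tip, so I inferred that from the push reaching a hard stop (about 28 N) and the scene pixels, and `hand_in` gave no verdict.

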